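Butt the rail to the stop and clamp it through the guard window

ROBOT

A 6-joint arm with a two-finger parallel gripper is mounted at the origin on the work surface. World frame = base frame: x ahead of the robot, y to its left, z up, the work surface at z = 0. Lengths are in mm, angles in rad, forces in N, time in s.
With the tool pointing down it reaches from about 250 to 775 mm from the base axis. Payload 4 kg.
Tool frame: the origin (TCP) lies midway between the tips of the shut fingers; the grasp point (between the pads) lies 19 mm behind it; z points along the fingers, y is the direction in which the jaws open and shut (so a half turn about z gives the same grasp; the last joint's range is limited). The gripper opens to 94 mm and grips with 3 to 60 N. Pads are 16 mm wide; open, the fingers measure 119 mm over their backs; the gripper's body (75 mm by 177 mm) begins 78 mm behind the grasp point.
Start: joints at [-1.445, 0.087, 1.371, -0, 1.684, -0.103], TCP at [124.741, -535.687, 205.506] pointing down, gripper open.
Joint ranges: [-3.1, 3.1], [-0.76, 2.03], [0.27, 2.55], [-1.08, 4.22], [0.17, 2.65], [-2.57, 2.57]. Speed limits (rad/s): [2.79, 2.79, 3.14, 3.14, 3.14, 3.14].

INTERFACE

Orientations are given as a rotation vector (axis times angle).
In Python, from workcell import ctrl, eyes gives the robot as it stands.
- The arm moves only by the tool arm_command, never from a script. Its arguments are lists of equal length, an entry for each row: "delta_pos": the shift along the world's x, y, z in cm, a list of three; "angular": the turn, a rotation vector about the world's x, y, z in degrees, a list of three. In form: {"delta_pos": [[dx, dy, dz], ...], "angular": [[wx, wy, wz], ...]}. A call has 1 to 10 rows; each row is the pose to reach, as a shift and turn from the pose commanded when the call began; what a row does not reach only later rows make up. A row lasts 1/12 s, in which the tool goes at most 41.7 mm and 7.16 degrees, less where a joint would pass 70% of its speed; a pose out of reach is approached as far as the arm can. A call with a gripper value outside its range is refused whole. "gripper" is the gripper's target within -1 to 1 (fully open at 1, half-way at 0, shut at -1), set as the call begins (left out, the last holds). The fingers move at their own pace and stop on an object; "force" is the grip in N (left out, the last holds). Time passes only in rows, so rows that repeat a pose let the fingers close. It gives the time, the measured TCP pose, the force and the opening at its end, in the units of the state.
- ctrl.get_state(): the state, without advancing time (a new reading comes with each control period).
- eyes.get_image(name): name is "scene" or "top"; returns the picture (420x560x3 uint8, red, green, blue); there is no depth.
- eyes.camera_model(name): a dict with "vertical_fov" (degrees; the focal length in pixels is half the picture's height over the tangent of half this angle, whatever the lens; pixels are square), "cx", "cy" (the principal point, pixels), "xyz" and "rotation" of the camera in the world. Camera axes: x right, y up, looking along -z (the intrinsics and any distortion apply to the point x, -y, -z); pixel columns grow to the right and rows downward; lengths in mm; the calibration is good to about 2 mm. A picture is of the moment at which its call begins. camera_model takes no time and is no camera call.
- ctrl.close_job(): hands the job in, once; it reports no verdict.
The state is a dict: "t": time; "joint_positions": joint angles; "qd": joint speeds; "joint_efforts": joint torques, N m; "eef_pos": TCP position; "tool_rot": TCP orientation; "contact_force": force on the tool from outside, world axes, zero at the start; "ft_torque": the same for the moment, N m; "gripper_width": finger opening in mm.
Only numpy, scipy, OpenCV 4.12 (cv2) and the standard library are available. Lean on these libraries where they do the work, as an engineer would, in place of code of your own. Each camera call takes 0.05 s, during which the arm holds its last target. There are 200 camera calls.

TASK

Set up the rail for cutting: with a fingertip on its free end, push the loose steel rail along the bed of the profile cutter until it butts against the red length stop, then reach down through the window of the yellow guard and press the red clamp lever all the way down so that the rail is clamped. Do not touch the guard at all (a bump trips its safety switch), only push the rail by that end, never grip or lift it, and leave the other things on the bench as they are. Finish with the hand drawn out and clear of everything.

Things in the scene. Friction and masses are not known exactly. Their poses are not given: they have to be found in the camera images.
- cutter: Fixed bench profile cutter: grey base plate 310 x 440 x 20 mm. Origin on the table under it; x points away from the operator, y runs along the rail towards its free end. The bed holds the rail 45 mm above the table, along x = +20 mm, and ends at y = +90 mm: the rail's free end stands out beyond it. Blue die head (x -38 to +88, y -150 to -85 mm) 125 mm high, its level cylinder behind.
- rail: Loose galvanised steel channel 41 wide, 21 high, 360 mm long, about 0.45 kg, web (2.5 mm) on top, open below, lying along y in the guide bed and through the die head. Origin at the centre of its underside, axes as the cutter's. It slides along y in its guides with a few newtons.
- rail_end (a point): Centre of the free end face of the rail (its +y end), half-way up (10.5 mm above the rail's underside, 55.5 mm above the table). Push here, towards the cutter's -y; the metal there is the top web and the two side walls, the middle below the web is hollow.
- rail_nose (a point): Centre of the other end face of the rail (its -y end), past the die head, half-way up. This end must come against the stop.
- stop_face (a point): Centre of the face of the red length stop (fixed block 44 wide, 32 mm high), at the rail's half height. Axes as the cutter's: the y of rail_nose in this frame is the gap left (20 to 80 mm at the start, 0 when butted).
- guard: Yellow sheet-metal hood fixed over the clamp, axes as the cutter's. Flat top 134 mm above the table, 4 mm thick, x -168 to +65, y -68 to +68 mm from its origin (on the table); a black switch box stands 20 mm higher near the back edge (x +29 to +57 mm). Front and sides reach down to the base plate.
- window (a point): Centre of the window in the guard's top, at the height of the top surface (134 mm above the table). The window is 88 x 88 mm, sides parallel to the cutter's x and y axes, with a black edge.
- lever_pad (a point): Middle of the top of the clamp lever's red grip (55 long, 20 wide, 14 mm thick), 66 mm from the hinge, which is 35 mm in front (-x) of the cutter's origin, 83 mm above the table. The lever points to the operator (-x), sloping up when open. The point is about 116 mm above the table when fully raised, 90 mm when fully down; on its way it shifts some 9 mm towards the operator.
- clamp_lever (a joint): Angle of the clamp lever in rad: 0 fully raised (open), 0.42 fully down (level, against its stop, rail clamped). It takes 2 to 5 N at the grip and stays where it is left.
- offcut: Loose 70 mm piece of the same channel on the base plate, to be left alone.
- spool_red: Spool of red wire, 80 mm across, 50 mm high, to be left alone.
- spool_copper: Spool of copper wire, 80 mm across, 50 mm high, to be left alone.
- spray_can: Spray can, 58 mm across, 150 mm high, to be left alone.
- tape_measure: Yellow and black tape measure, 70 x 40 x 66 mm, to be left alone.
- wrench: Wrench lying on the bench, to be left alone.
- nut_bin: Blue open bin, 100 x 140 x 60 mm, to be left alone.

How it is judged (in metres and radians):
On the way, in this order (a step that is already met when the one before it is completed fails the run):
1. the rail is butted against the length stop (y of rail_nose in the frame of stop_face below 0.0025 m), for 0.2 s.
2. the clamp lever is pressed fully down (value of joint clamp_lever above 0.38 rad), for 0.2 s.
At the end, for the whole second after the job is handed in: The rail lies flat in its bed with its nose within 2.5 mm of the length stop, at rest, and the clamp lever stays fully down (over 0.38 of 0.42 rad) (y of rail_nose in the frame of stop_face below 0.0025 m and z of rail in the frame of cutter between 0.041 and 0.049 m and angle between rail's own z axis and vertical below 0.04 rad and value of joint clamp_lever above 0.38 rad and linear speed of rail below 0.01 m/s); the robot touches nothing.
It fails at once if the guard is touched (contact force between any of the fingers, the arm and guard above 0.3 N).
It fails at once if the rail is lifted or tipped out of its bed (z of rail in the frame of cutter above 0.053 m or angle between rail's own z axis and vertical above 0.08 rad).
It fails at once if the rail is gripped or handled elsewhere than at its free end (contact force between the fingers and rail above 1 N and y of the grasp point in the frame of rail_end below -0.015 m).
It fails at once if the lever is pressed while the rail is not against the stop (value of joint clamp_lever above 0.3 rad and y of rail_nose in the frame of stop_face above 0.006 m).
It fails at once if another thing on the bench is disturbed (moved over 15 mm) (distance of any of offcut, spool_red, spool_copper, spray_can, tape_measure, wrench, nut_bin from where it was at the start of the episode above 0.015 m).
It also fails if it takes over 48 s, if anything falls off the work surface, if the arm or the gripper's body presses on something with over 40 N, if the wrist force passes 120 N, or if a joint passes its speed limit or range.

## Working session

There is one attempt and no reset: what is moved stays moved. The work goes in short steps, Python scripts to look and compute and a tool call to move; the robot and the scene stay as the last step left them, time stands still between calls to the robot, and variables do not carry over. Pictures are saved under pics/ and viewed, about 8 in all and at most 12, crops included, and the job is handed in when it is done.

Besides the shell and the picture viewer there is one more tool, called as a command line: name --argument value ..., lists and objects as JSON in quotes. arm_command: Moves the arm, as the interface text tells. Its arguments: {"type":"object","properties":{"delta_pos":{"type":"array"},"angular":{"type":"array"},"gripper":{"type":"number"},"force":{"type":"number"}},"required":["delta_pos","angular"]}

```bash
mkdir -p pics; python3 - <<'E'
from workcell import ctrl, eyes
import cv2
for n in("scene","top"):
    m=eyes.camera_model(n); print(n,m)
    cv2.imwrite(f"pics/{n}0.png",cv2.resize(eyes.get_image(n)[:,:,::-1],(800,600),interpolation=cv2.INTER_CUBIC))
print(ctrl.get_state())
E
```

```text
scene {'vertical_fov': 54.55126151891726, 'cx': 278.0750520148493, 'cy': 205.2609362247365, 'xyz': array([1178.52649354, -431.77036278,  857.60468316]), 'rotation': array([0.73803749, 0.43434514, 0.97677004])}
top {'vertical_fov': 50.89823378540228, 'cx': 281.2631718612063, 'cy': 205.34209801795467, 'xyz': array([ 309.56097027,  -50.40065817, 1466.89292006]), 'rotation': array([ 0.09018587, -0.09531479, -1.53904672])}
{'t': 0.1, 'joint_positions': array([-1.44510301e+00,  8.78693966e-02,  1.37205915e+00,  1.03445220e-05,
        1.68359276e+00, -1.03070761e-01]), 'qd': array([-1.11145167e-03, -1.31426065e-03, -4.25750139e-03, -6.56531741e-04,
        2.20274719e-04, -9.55118620e-05]), 'joint_efforts': array([ 2.06506389e-03, -3.41252697e+01, -3.03302121e+01,  7.18994765e-02,
        3.03970731e-02, -1.05870599e-04]), 'eef_pos': array([ 124.68017787, -535.19123476,  204.44991417]), 'tool_rot': array([-3.11914767e+00, -3.58340403e-01,  1.81094750e-05]), 'contact_force': array([ 0.36316809, -0.15926278,  0.82355429]), 'ft_torque': array([ 0.00435311, -0.02283039, -0.03373694]), 'gripper_width': 93.88419562610417}
```

View pics/scene0.png

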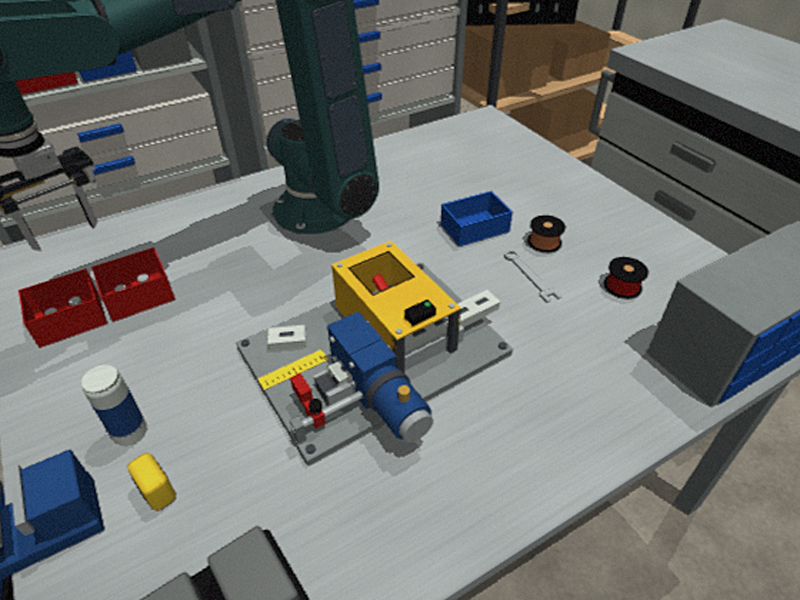

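View pics/top0.png

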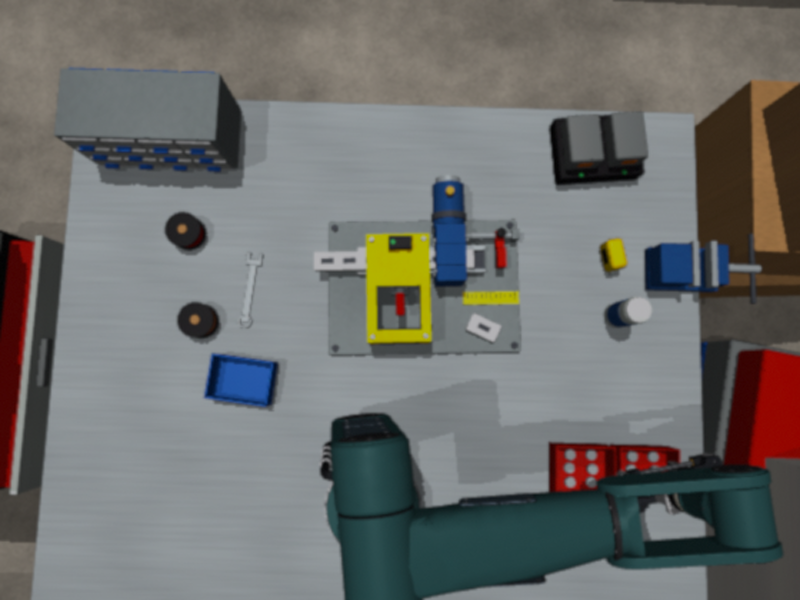

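The views show the cutter in the middle: the rail's free end is to the left in the top view (about 314,261), the stop is at 500,250 and the guard window at 400,308. I'll enlarge both.

```bash
cat >h.py <<'E'
from workcell import ctrl, eyes
import cv2, numpy as np
from scipy.spatial.transform import Rotation as R
def ray(n,u,v):
    m=eyes.camera_model(n); f=210/np.tan(np.radians(m['vertical_fov']/2))
    d=R.from_rotvec(m['rotation']).apply([(u-m['cx'])/f,-(v-m['cy'])/f,-1]); return m['xyz'],d
def at(n,u,v,z):
    c,d=ray(n,u,v); return c+d*(z-c[2])/d[2]
def px(n,p):
    m=eyes.camera_model(n); f=210/np.tan(np.radians(m['vertical_fov']/2))
    q=R.from_rotvec(m['rotation']).inv().apply(np.asarray(p)-m['xyz']); return np.c_[m['cx']-f*q[...,0]/q[...,2], m['cy']+f*q[...,1]/q[...,2]]
def crop(n,u,v,w,h,s,name):
    im=eyes.get_image(n)[:,:,::-1][v:v+h,u:u+w]
    cv2.imwrite(f"pics/{name}.png",cv2.resize(im,None,fx=s,fy=s,interpolation=cv2.INTER_CUBIC))
E
python3 - <<'E'
from h import *
crop("top",215,120,160,130,5,"topc"); crop("scene",160,160,200,165,4,"scc")
E
```

```text
(no output)
```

View pics/topc.png

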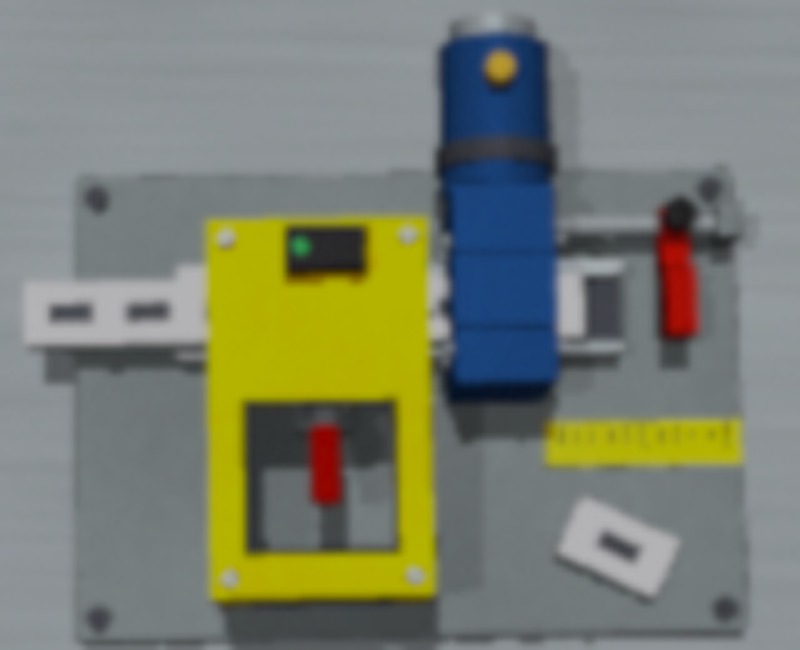

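View pics/scc.png

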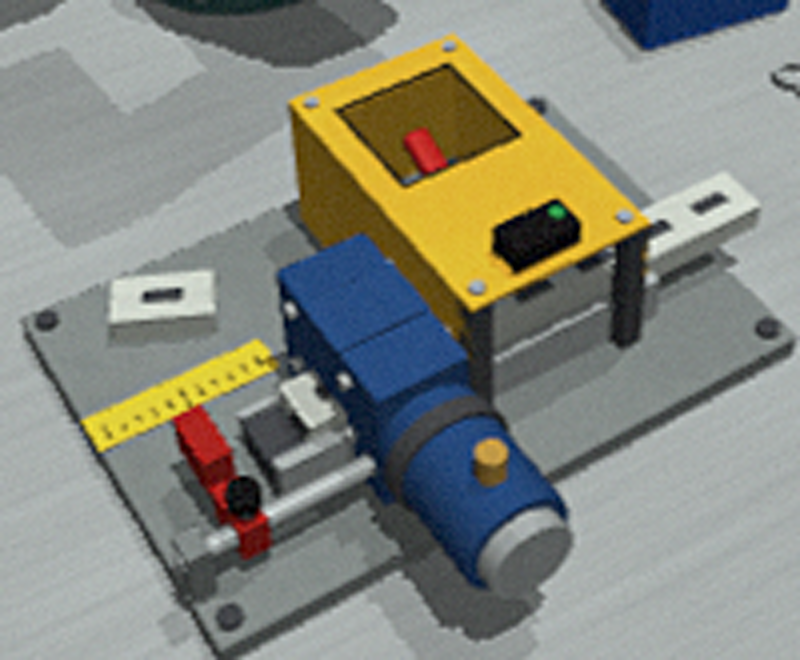

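```bash
python3 - <<'E'
from h import *
np.set_printoptions(precision=1,suppress=True)
T=lambda x,y,z:at("top",215+(x+.5)/5-.5,120+(y+.5)/5-.5,z)
S=lambda x,y,z:at("scene",160+(x+.5)/4-.5,160+(y+.5)/4-.5,z)
def show(n,f,ps,z):
    P=np.array([f(*p,z) for p in ps])[:,:2]; print(n,*P,'mean',P.mean(0))
    if len(P)==4: print('  sides',[f"{np.linalg.norm(P[i]-P[i-1]):.0f}" for i in range(4)], 'ang',np.degrees(np.arctan2(*(P[1]-P[0])[::-1])),np.degrees(np.arctan2(*(P[2]-P[3])[::-1])))
show('base',T,[(76,178),(737,172),(747,632),(76,638)],20)
show('guard',T,[(207,219),(427,218),(437,600),(211,602)],134)
show('win',T,[(245,402),(395,402),(398,552),(246,552)],134)
show('winS',S,[(403,185),(338,110),(450,65),(520,135)],134)
show('guardS',S,[(470,310),(290,103),(455,37),(650,220)],134)
show('railend',T,[(24,281),(24,346)],66)
show('railendS',S,[(760,210),(725,173)],66)
show('nose',T,[(584,275),(584,335)],66)
show('noseS',S,[(310,432),(281,385)],66)
show('stopface',T,[(664,338),(660,268)],71)
show('stopS right top edge',S,[(200,405),(233,457)],71)
show('pad',T,[(310,428),(343,428),(343,502),(312,502)],116)
show('padS',S,[(406,135),(428,128),(446,165),(422,172)],116)
E
```

```text
base [645.7 124.5] [ 663.4 -318. ] [ 356.3 -326.9] [339.4 111.2] mean [ 501.2 -102.3]
  sides ['307', '443', '307', '438'] ang -87.71118125455848 -87.79306294352278
guard [595.9  29.1] [ 600.7 -106.2] [ 366.3 -118. ] [361.1  18.1] mean [481.  -44.2]
  sides ['235', '135', '235', '136'] ang -87.98269436589257 -87.79287490788181
win [483.2   1.8] [485.9 -89.5] [394.6 -93.7] [391.8  -1.9] mean [438.9 -45.8]
  sides ['91', '91', '91', '92'] ang -88.27261837881437 -88.29239578597641
winS [483.6 -87. ] [394.7 -89.3] [391.6   0.7] [480.8   4. ] mean [437.7 -42.9]
  sides ['91', '89', '90', '89'] ang -178.49291748655537 -177.8751352227847
guardS [ 601.  -104.9] [ 371.  -114.3] [365.6  19.7] [592.8  32.1] mean [482.6 -41.9]
  sides ['137', '230', '134', '227'] ang -177.6455697666283 -176.8648856347295
railend [566.3 149.4] [524.  147.5] mean [545.1 148.5]
railendS [568.8 147.2] [525.6 149.2] mean [547.2 148.2]
nose [ 581.2 -211.2] [ 542.  -211.9] mean [ 561.6 -211.6]
noseS [ 583.9 -209.2] [ 541.  -208.5] mean [ 562.4 -208.9]
stopface [ 540.8 -262.6] [ 586.3 -259.5] mean [ 563.5 -261. ]
stopS right top edge [ 533.9 -259.9] [ 581.  -258.8] mean [ 557.5 -259.4]
pad [470.6 -38.1] [471.2 -58.4] [425.4 -59.7] [424.9 -40.7] mean [448.  -49.2]
  sides ['46', '20', '46', '19'] ang -88.27606940460618 -88.2858387553189
padS [423.  -52.5] [424.4 -36. ] [463.9 -44. ] [461.7 -61.3] mean [443.2 -48.5]
  sides ['40', '17', '40', '17'] ang 85.21911062353328 82.68758256141662
```

Both cameras agree: rail end at about (546, 148), nose at y≈-210, stop at y≈-260 (gap about 50), window centre at (438, -44), pad at (443, -48.5), yaw +2.2°. First I'll shut the fingers and fly towards the rail end with the jaws along cutter x.

arm_command --delta_pos '[[42,72,3],[42,72,3],[42,72,3],[42,72,3],[42,72,3],[42,72,3],[42,72,3],[42,72,3],[42,72,3],[42,72,3]]' --angular '[[0,0,79],[0,0,79],[0,0,79],[0,0,79],[0,0,79],[0,0,79],[0,0,79],[0,0,79],[0,0,79],[0,0,79]]' --gripper -1

```text
t: 1.03
eef_pos: [334.9, -174.1, 220.6]
tool_rot: [2.315, 2.123, 0.0]
contact_force: [0.9, -0.9, 0.6]
gripper_width: 30.9
```

arm_command --delta_pos '[[21,36,1],[21,36,1],[21,36,1],[21,36,1],[21,36,1],[21,36,1],[21,36,1],[21,36,1],[21,36,1],[21,36,1]]' --angular '[[0,0,7.5],[0,0,7.5],[0,0,7.5],[0,0,7.5],[0,0,7.5],[0,0,7.5],[0,0,7.5],[0,0,7.5],[0,0,7.5],[0,0,7.5]]'

```text
t: 1.87
eef_pos: [544.9, 186.0, 230.2]
tool_rot: [2.177, 2.265, -0.0]
contact_force: [0.9, -0.4, 0.3]
gripper_width: 0.2
```

arm_command --delta_pos '[[0,0,0]]' --angular '[[0,0,0]]'

```text
t: 1.95
eef_pos: [546.1, 189.6, 227.4]
tool_rot: [-2.168, -2.268, 0.001]
contact_force: [-1.8, -0.1, -0.9]
gripper_width: 0.5
```

```bash
python3 - <<'E'
from h import *
s=ctrl.get_state(); print(s['t'],s['eef_pos'],s['tool_rot'],s['contact_force'],s['gripper_width'])
r=R.from_rotvec(s['tool_rot']).as_matrix();print(r.round(3))
E
```

```text
1.95 [546.13641916 189.62767856 227.42467729] [-2.16816444e+00 -2.26839211e+00  6.43104148e-04] [-1.84333357 -0.11589641 -0.93986516] 0.5185322276750123
[[-0.045  0.999 -0.003]
 [ 0.999  0.045  0.002]
 [ 0.002 -0.003 -1.   ]]
```

arm_command --delta_pos '[[0,0,-4],[0,0,-8],[0,0,-12],[0,0,-15],[0,0,-17],[0,0,-17.7],[0,0,-17.7],[0,0,-17.7]]' --angular '[[0,0,0],[0,0,0],[0,0,0],[0,0,0],[0,0,0],[0,0,0],[0,0,0],[0,0,0]]'

```text
t: 2.62
eef_pos: [545.0, 183.7, 54.4]
tool_rot: [2.178, 2.263, 0.002]
contact_force: [-1.0, 0.8, 1.0]
gripper_width: 0.7
```

```bash
python3 - <<'E'
from h import *
s=ctrl.get_state(); print(s['t'],s['eef_pos'],s['tool_rot'],s['contact_force'])
crop("scene",160,160,230,165,3.4,"sc2")
E
```

```text
2.6167 [544.96391573 183.69389044  54.42782419] [2.17756843e+00 2.26348965e+00 1.58171968e-03] [-1.04593736  0.82867487  1.02934361]
```

View pics/sc2.png

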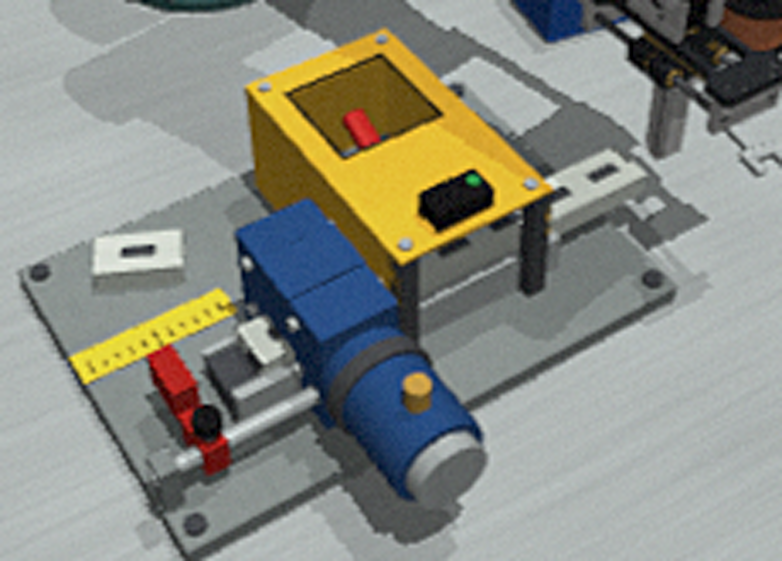

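Fingertips (crop 665,150) are just beyond the rail's end, at the right height and in line. Now the push.

arm_command --delta_pos '[[0,-1,0],[0,-2,0],[0.1,-2.5,0],[0.1,-3,0],[0.1,-3.5,0],[0.1,-4,0],[0.1,-4.5,0],[0.2,-5,0],[0.2,-5.5,0],[0.2,-6,0]]' --angular '[[0,0,0],[0,0,0],[0,0,0],[0,0,0],[0,0,0],[0,0,0],[0,0,0],[0,0,0],[0,0,0],[0,0,0]]'

```text
t: 3.5
eef_pos: [547.5, 125.3, 55.2]
tool_rot: [-2.177, -2.264, -0.008]
contact_force: [0.1, 6.0, 3.7]
gripper_width: 0.4
```

arm_command --delta_pos '[[0,-0.4,0],[0,-0.8,0],[0,-1.0,0],[0,-1.2,0],[0,-1.2,0]]' --angular '[[0,0,0],[0,0,0],[0,0,0],[0,0,0],[0,0,0]]'

```text
t: 3.92
eef_pos: [547.5, 112.9, 55.2]
tool_rot: [-2.178, -2.264, -0.007]
contact_force: [0.2, 5.5, 3.2]
gripper_width: 0.7
```

Pushing at about 6 N and moving. Next, small steps until the force rises.

arm_command --delta_pos '[[0,-0.2,0],[0,-0.4,0],[0,-0.4,0]]' --angular '[[0,0,0],[0,0,0],[0,0,0]]'

```text
t: 4.17
eef_pos: [547.5, 109.1, 55.2]
tool_rot: [-2.178, -2.264, -0.007]
contact_force: [-0.3, 4.8, 5.7]
gripper_width: 0.5
```

arm_command --delta_pos '[[0,-0.2,0],[0,-0.3,0],[0,-0.3,0]]' --angular '[[0,0,0],[0,0,0],[0,0,0]]'

```text
t: 4.42
eef_pos: [547.5, 107.3, 55.2]
tool_rot: [-2.176, -2.263, -0.01]
contact_force: [0.1, 7.8, 4.7]
gripper_width: 0.7
```

arm_command --delta_pos '[[0,-0.2,0],[0,-0.2,0],[0,-0.2,0]]' --angular '[[0,0,0],[0,0,0],[0,0,0]]'

```text
t: 4.67
eef_pos: [547.4, 107.3, 55.3]
tool_rot: [-2.174, -2.262, -0.015]
contact_force: [-0.2, 11.4, 3.7]
gripper_width: 0.5
```

arm_command --delta_pos '[[0,-0.2,0],[0,-0.2,0],[0,-0.2,0]]' --angular '[[0,0,0],[0,0,0],[0,0,0]]'

```text
t: 4.92
eef_pos: [547.4, 107.2, 55.3]
tool_rot: [-2.172, -2.261, -0.019]
contact_force: [0.6, 15.6, 2.3]
gripper_width: 0.4
```

Butted: the force rises to 15.6 N with no motion, at y=107 where 106 was predicted. I'll draw back, rise, and check.

arm_command --delta_pos '[[0,1,0],[0,4,0],[0,6,1],[0,6,5],[0,6,9],[0,6,13],[0,6,17],[0,6,17.5],[0,6,17.5]]' --angular '[[0,0,0],[0,0,0],[0,0,0],[0,0,0],[0,0,0],[0,0,0],[0,0,0],[0,0,0],[0,0,0]]'

```text
t: 5.67
eef_pos: [548.3, 160.2, 233.0]
tool_rot: [2.175, 2.259, 0.009]
contact_force: [-1.0, 0.7, -0.9]
gripper_width: 0.4
```

```bash
python3 - <<'E'
from h import *
s=ctrl.get_state(); print(s['t'],s['eef_pos'],s['tool_rot'],s['contact_force'])
crop("scene",160,160,200,165,4,"sc3")
E
```

```text
5.6667 [548.26659096 160.23285179 232.95686798] [2.17459676 2.25894484 0.00923191] [-1.0249266   0.67648841 -0.86698395]
```

View pics/sc3.png

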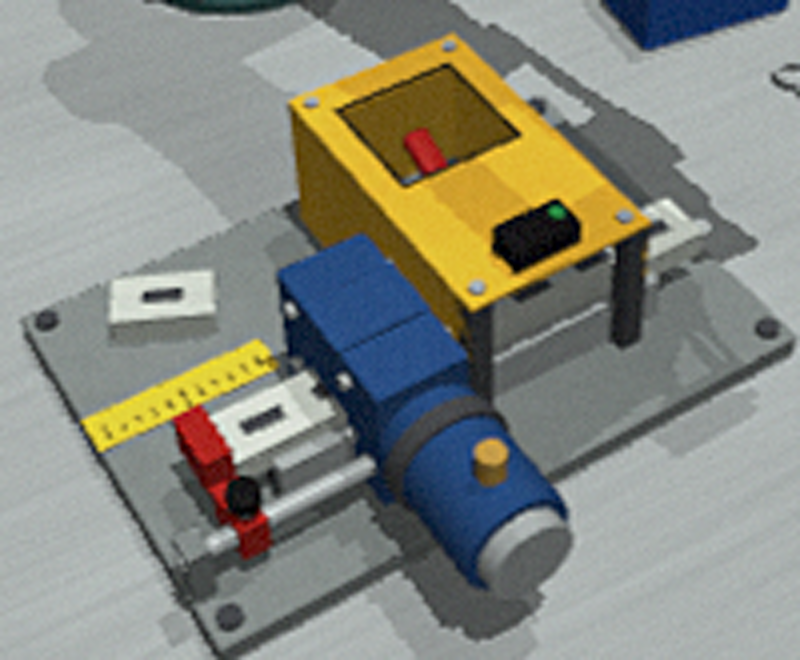

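The nose (crop 215,430) sits against the red stop. Now above the window.

arm_command --delta_pos '[[-11,-20.5,0],[-11,-20.5,0],[-11,-20.5,0],[-11,-20.5,0],[-11,-20.5,0],[-11,-20.5,0],[-11,-20.5,0],[-11,-20.5,0],[-11,-20.5,0],[-11,-20.5,0]]' --angular '[[0,0,0],[0,0,0],[0,0,0],[0,0,0],[0,0,0],[0,0,0],[0,0,0],[0,0,0],[0,0,0],[0,0,0]]'

```text
t: 6.55
eef_pos: [436.4, -43.4, 227.2]
tool_rot: [-2.175, -2.264, 0.002]
contact_force: [-1.1, 0.4, -0.1]
gripper_width: 0.3
```

arm_command --delta_pos '[[0,0,-3],[0,0,-6],[0,0,-7.5],[0,0,-7.5],[0,0,-7.5]]' --angular '[[0,0,0],[0,0,0],[0,0,0],[0,0,0],[0,0,0]]'

```text
t: 6.97
eef_pos: [436.1, -43.1, 152.5]
tool_rot: [-2.174, -2.265, 0.002]
contact_force: [-0.0, 0.6, 0.1]
gripper_width: 0.4
```

```bash
python3 - <<'E'
from h import *
s=ctrl.get_state(); print(s['t'],s['eef_pos'],s['tool_rot'],s['contact_force'])
crop("scene",200,130,150,120,5,"sc4")
E
```

```text
6.9667 [436.14870304 -43.14810009 152.50626428] [-2.17399438e+00 -2.26458235e+00  2.04208251e-03] [-0.03877132  0.6409963   0.14580373]
```

View pics/sc4.png

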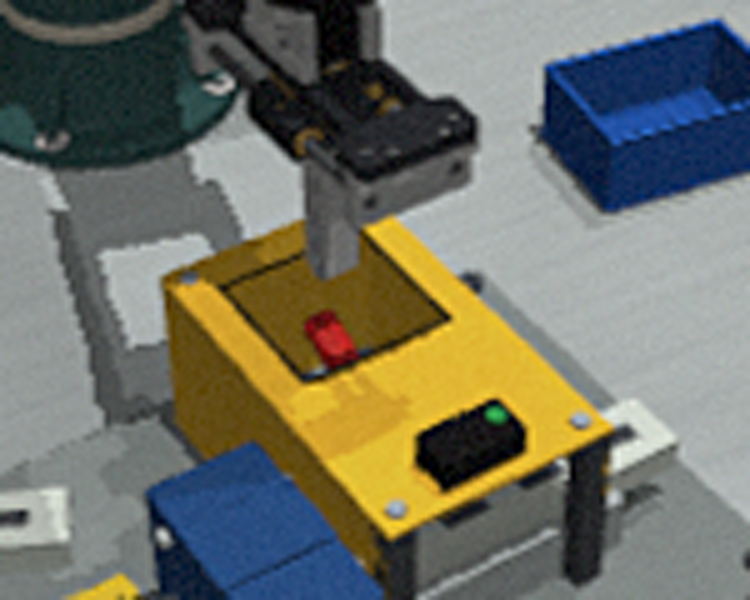

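```bash
python3 - <<'E'
from h import *
t=np.array([436,-43,152.])
for n,p in {'tip +x':(12,0,0),'body+x-y':(88,-37,97),'body+x+y':(88,37,97),'body-x-y':(-88,-37,97),'win corner +x-y':(47,-46,-18)}.items():
    print(n,(px("scene",t+p)-[200,130])*5)
E
```

```text
tip +x [[341.17380547 286.63239904]]
body+x-y [[346.25346704 246.01875661]]
body+x+y [[479.51073282 196.00163492]]
body-x-y [[181.83654983  63.54186459]]
win corner +x-y [[297.88228474 380.02173869]]
```

The fingers (tip at 335,278) are centred over the window with the body well above the guard. I'll shift 5 mm to -y onto the pad's line, then go down.

arm_command --delta_pos '[[0.2,-0.5,0],[0.2,-0.5,-1],[0.2,-0.5,-2],[0.2,-0.5,-3],[0.2,-0.5,-3.7],[0.2,-0.5,-4.4],[0.2,-0.5,-5],[0.2,-0.5,-5.5],[0.2,-0.5,-6],[0.2,-0.5,-6]]' --angular '[[0,0,0],[0,0,0],[0,0,0],[0,0,0],[0,0,0],[0,0,0],[0,0,0],[0,0,0],[0,0,0],[0,0,0]]'

```text
t: 7.85
eef_pos: [438.1, -49.1, 92.3]
tool_rot: [-2.177, -2.264, 0.001]
contact_force: [0.0, 0.1, 0.6]
gripper_width: 0.5
```

arm_command --delta_pos '[[0,0,-0.2],[0,0,-0.3],[0,0,-0.3]]' --angular '[[0,0,0],[0,0,0],[0,0,0]]'

```text
t: 8.1
eef_pos: [438.6, -49.2, 90.5]
tool_rot: [2.178, 2.264, 0.001]
contact_force: [0.0, -0.3, 1.3]
gripper_width: 0.1
```

arm_command --delta_pos '[[0,0,-0.2],[0,0,-0.2],[0,0,-0.2]]' --angular '[[0,0,0],[0,0,0],[0,0,0]]'

```text
t: 8.35
eef_pos: [438.7, -49.2, 90.1]
tool_rot: [2.177, 2.264, 0.001]
contact_force: [-3.8, 0.6, 8.6]
gripper_width: 0.9
```

arm_command --delta_pos '[[0,0,-0.2],[0,0,-0.2],[0,0,-0.2]]' --angular '[[0,0,0],[0,0,0],[0,0,0]]'

```text
t: 8.6
eef_pos: [438.7, -49.2, 89.8]
tool_rot: [2.177, 2.263, 0.001]
contact_force: [-6.9, 0.8, 15.7]
gripper_width: 0.8
```

Firm stop at z≈90 with 16 N, so the lever is fully down. Withdraw straight up.

arm_command --delta_pos '[[0,0,0],[0,0,1],[0,0,4],[0,0,8],[0,0,12],[0,0,16],[0,0,16],[0,0,16]]' --angular '[[0,0,0],[0,0,0],[0,0,0],[0,0,0],[0,0,0],[0,0,0],[0,0,0],[0,0,0]]'

```text
t: 9.27
eef_pos: [440.3, -49.6, 249.6]
tool_rot: [2.173, 2.26, 0.006]
contact_force: [-0.3, 0.5, -0.3]
gripper_width: 0.9
```

```bash
python3 - <<'E'
from h import *
s=ctrl.get_state(); print(s['t'],s['eef_pos'],s['contact_force'])
crop("scene",160,140,200,150,4,"sc5")
E
```

```text
9.2667 [440.25869132 -49.56584764 249.64578834] [-0.31141313  0.52381909 -0.34256057]
```

View pics/sc5.png

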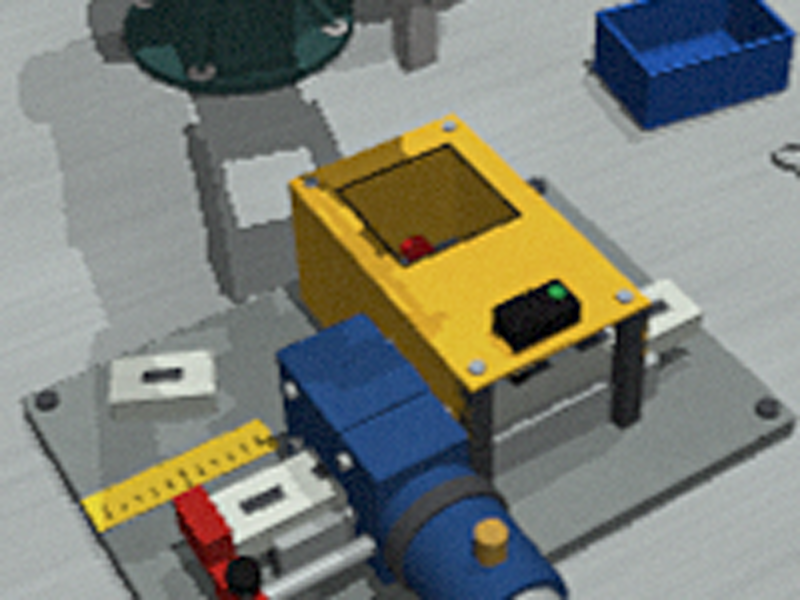

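The lever's red grip is now low in the window (crop 415,248), the nose is still on the stop, and the hand is 115 mm above the guard. One projection check before handing in.

```bash
python3 - <<'E'
from h import *
print((px("scene",np.array([[406,-57,90],[406,-37,90],[410,-57,100.]]))-[160,140])*4)
print(ctrl.get_state()['qd'].round(3)); print(ctrl.close_job())
E
```

```text
[[388.81924583 229.63267455]
 [413.65021111 219.96884827]
 [390.88047429 222.27517551]]
[-0.001  0.023  0.063  0.001  0.001  0.   ]
the job is handed in; nothing more can be done
None
```

I pushed the rail against the length stop, pressed the clamp lever down through the guard window, lifted the hand clear and handed the job in at about 9.3 s of the 48 s allowed. The hand-in reports no verdict.

- **Rail:** I pushed it by its free end with the shut fingers. It stopped moving at TCP y = 107 mm, where I had predicted 106, and the force then rose to 16 N. The pictures show the nose against the red stop, before and after clamping.
- **Lever:** It came to a firm stop with the fingertip at z ≈ 90 mm, the fully-down height, at about 16 N. The last picture shows the grip low in the window.
- **Lever check that disagreed:** The grip's far corner appeared about 10 to 15 crop pixels (roughly 3 image pixels) lower and to the right of where I projected it for z = 90. That doesn't suggest the lever sprang back, and I put it down to small errors in position and in reading the picture. I did not resolve it before handing in.
- **Guard and other items:** In the readings at the end of each move, I saw no side force in the window that suggested guard contact. The offcut, bin and wrench looked undisturbed where the last picture showed them. I did not re-check the spools, spray can or tape measure.
- **At hand-in:** The hand was about 115 mm above the guard top with a contact force near zero. The joints were almost at rest, at most 0.06 rad/s.

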